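Expose half of the field on the inverted microscope

ROBOT

A 6-joint arm with a two-finger parallel gripper is mounted at the origin on the work surface. World frame = base frame: x ahead of the robot, y to its left, z up, the work surface at z = 0. Lengths are in m, angles in rad, forces in N, time in s.
With the tool pointing down it reaches from about 0.325 to 0.85 m from the base axis. Payload 15.5 kg.
Tool frame: the origin (TCP) lies at the centre of the arm's flange, where the gripper is bolted on; the fingertips stand 191 mm ahead of it and the grasp point (between the pads) lies 172 mm ahead of it (r.finger_overhang is the distance from the TCP to the fingertips, in m); z points along the fingers, y is the line along which they close (so a half turn about z gives the same grasp; the last joint's range is limited). The gripper opens to 91 mm and grips with 3 to 60 N. Pads are 32 mm wide; open, the fingers measure 118 mm over their backs; the gripper's body (76 mm by 178 mm) begins 60 mm behind the grasp point.
Start: joints at [1.183, 0.494, 1.345, -0, 1.302, -0.096], TCP at [0.18, 0.598, 0.405] pointing down, gripper open.
Joint ranges: [-2.91, 2.91], [-0.82, 2.16], [0.22, 2.67], [-1.22, 4.37], [0.12, 2.79], [-3.08, 3.08]. Speed limits (rad/s): [1.89, 1.89, 2.57, 3.01, 3.01, 3.01].

INTERFACE

Orientations are given as a 3x3 rotation matrix whose columns are the frame's x, y, z axes.
In Python, from plant import r gives the robot as it stands. The module is installed in compiled form; this text tells all that it offers.
- The arm moves only by the tool arm_command, never from a script. Its argument "series" is a list of rows, each an object of numbers: "x", "y", "z": the shift along the tool's x, y, z in cm; "ax", "ay", "az": the turn, a rotation vector about the tool's x, y, z in rad; "grip": the opening, from -1 (shut) to 1 (fully open). In form: [{"x": .., "y": .., "z": .., "ax": .., "ay": .., "az": .., "grip": ..}, ...]. A call has exactly 10 rows; each row is the pose to reach, as a shift and turn from the pose commanded when the call began, along the tool's axes at that moment; what a row does not reach only later rows make up. A row lasts 1/8 s, in which the tool goes at most 62.5 mm and 10.7 degrees, less where a joint would pass 70% of its speed; a pose out of reach is approached as far as the arm can. A call with a gripper value outside its range is refused whole. The fingers move at their own pace and stop on an object; "grip_force" is the grip in N (left out, the last holds). Time passes only in rows, so rows that repeat a pose let the fingers close, or fill a call up. It gives the time, the measured TCP pose, the force, the opening and the grip force at its end, in the units of the state.
- r.observe(): the state, without advancing time (a new reading comes with each control period).
- r.snapshot(name): name is "scene" or "side" or "wrist"; returns a dict with "frame" (420x560x3 uint8, blue, green, red), "fx", "fy", "cx", "cy" (pixels), "R" (3x3) and "t" (3): a world point X has camera coordinates R X + t. Camera axes: x right, y down, z forward; pixel columns grow to the right and rows downward; lengths in m; the calibration is good to about 2 mm. A picture is of the moment at which its call begins. There is no depth.
- r.job_done(): hands the job in; it is judged then, once.
The state is a dict: "t": time; "joint_pos": joint angles; "joint_vel": joint speeds; "tau": joint torques, N m; "ee_pos": TCP position; "orientation": TCP orientation; "force": force on the tool from outside, world axes, zero at the start; "ft_torque": the same for the moment, N m; "finger_gap": opening from 0.0 (shut) to 1.0 (fully open); "finger_force": force on a finger pad.
Only numpy, scipy, OpenCV 4.12 (cv2) and the standard library are available. Lean on these libraries where they do the work, as an engineer would, in place of code of your own. Each camera call takes 0.05 s, during which the arm holds its last target. There are 200 camera calls.

TASK

Lower the small steel specimen chamber (the open metal cup on the rubber mat) into the round recess in the middle of the microscope's stage, so that it sits flat on the ledge, and let go of it; do not drop it in. Only then slide the metal finger tab of the spring-loaded lamp shutter, on top of the black housing at the microscope's lamp end, to half open and hold it there against its spring: only half of the specimen is to be lit, so never open it well past half. Finish still holding the tab at half travel, and leave everything else on the bench and stage where it is.

Things in the scene. Friction and masses are not known exactly. Their poses are not given: they have to be found in the camera images.
- chamber_center (a point): The specimen chamber: an open steel cup with a glass bottom, 35 mm outer diameter, 16 mm high, wall 4.5 mm, about 55 g, standing upright on the black 2 mm thick rubber mat at the robot's right, among a few other things. The point is on its axis, half-way up (8 mm above its underside); z is its axis, up.
- seat (a point): Recess in the aluminium insert in the middle of the black microscope stage: 39 mm wide, 3 mm deep; a 29 mm hole leaves the ledge the chamber stands on. Point: centre of the ledge, 212 mm above the bench; the flat stage top is 3 mm higher. x: the direction in which the shutter opens (level, roughly away from the robot); y: along the microscope to its eyepieces; z up. Place and yaw vary.
- tab (a point): Finger tab of the lamp shutter: upright aluminium plate, 12 mm thick along the slide, 26 mm wide, 30 mm high on a black housing (160 by 50 mm, flat top 185 mm above the bench) 262 mm from the seat, lamp end. Point: its centre, 202 mm above the bench; foot 2 mm above housing. x: opening direction. Long white marks by the slot: tab middle when closed, half and fully open; thin ones: quarters.
- shutter (a joint): Travel of the lamp shutter in m: 0 closed (where the spring keeps it), 0.022 half open, 0.044 fully open; it grows as the tab slides along its x axis. The spring takes 2.5 N to start, 8 N at half travel and 13.5 N at full travel, and closes the shutter when the tab is let go.
- microscope: Inverted microscope, fixed: foot 220 mm wide (x), 500 mm long (y); stage 300 by 270 mm, top 215 mm above the bench; white front with eyepieces, up to 430 mm high, 230 to 410 mm from the seat along +y; lamp head, up to 180 mm high, 315 to 390 mm from the seat along -y. Origin on the bench under the seat; axes as for the seat.
- dish: Bystander: lidded clear plastic culture dish, 58 mm diameter, 15 mm high, on the mat; origin under its centre. Leave it alone.
- oil: Bystander: small amber dropper bottle, 28 mm diameter, 59 mm high, on the mat; origin under its centre. Leave it alone.
- case: Bystander: round white objective case with a grey cap, 47 mm diameter, 62 mm high, on the mat; origin under its centre. Leave it alone.
- stage_dish: Bystander: lidded clear plastic dish, 35 mm diameter, 11 mm high, on a corner of the stage, about 150 mm from the seat; origin under its centre. Leave it alone.
- slide_box: Bystander: blue slide box, 85 by 100 by 34 mm, on the bench between the mat and the lamp end of the microscope; origin under its centre. Leave it alone.
- tweezers: Bystander: steel tweezers, 110 mm long, lying on the bench near the mat; origin at mid-length. Leave them alone.

How it is judged:
By the outcome, as a careful person would: the job done as asked, in the order asked, and still so for the second after the job is handed in, while the arm keeps its last pose, push and grip.
It also fails if it takes over 54 s, if anything falls off the work surface, if the arm or the gripper's body presses on something with over 40 N, if the wrist force passes 120 N, or if a joint passes its speed limit or range.

## Working session

There is one attempt and no reset: what is moved stays moved. The work goes in short steps, Python scripts to look and compute and a tool call to move; the robot and the scene stay as the last step left them, time stands still between calls to the robot, and variables do not carry over. Pictures are saved under pics/ and viewed, at most 10 in all, crops included, and the job is handed in when it is done.

Besides the shell and the picture viewer there is one more tool, called after "Call:" by a JSON object that holds its "fn" and its "kwargs", one argument or row to a line. arm_command: Moves the arm, as the interface text tells. Its arguments: {"type":"object","properties":{"series":{"type":"array","items":{"type":"object","properties":{"x":{"type":"number"},"y":{"type":"number"},"z":{"type":"number"},"ax":{"type":"number"},"ay":{"type":"number"},"az":{"type":"number"},"grip":{"type":"number"}}}},"grip_force":{"type":"number"}},"required":["series"]}

```bash
mkdir -p pics; cat > h.py <<'E'
import numpy as np, cv2
from plant import r
def ray(s,u,v):
    d=s["R"].T@np.array([(u-s["cx"])/s["fx"],(v-s["cy"])/s["fy"],1.]); return -s["R"].T@s["t"],d/np.linalg.norm(d)
def onplane(s,u,v,z):
    c,d=ray(s,u,v); return c+d*(z-c[2])/d[2]
def tri(rs):
    A=sum(np.eye(3)-np.outer(d,d) for c,d in rs); b=sum((np.eye(3)-np.outer(d,d))@c for c,d in rs); return np.linalg.solve(A,b)
def proj(s,X):
    p=s["R"]@np.array(X)+s["t"]; return np.array([s["fx"]*p[0]/p[2]+s["cx"],s["fy"]*p[1]/p[2]+s["cy"]])
def snap(n,f):
    s=r.snapshot(n); np.save(f"pics/{f}.npy",s,allow_pickle=True); cv2.imwrite(f"pics/{f}.png",s["frame"]); return s
def load(f): return np.load(f"pics/{f}.npy",allow_pickle=True).item()
E
python3 - <<'E'
from h import *
np.set_printoptions(precision=3,suppress=True)
for n in("scene","side","wrist"):
    s=snap(n,n+"0"); print(n,s["fx"],s["cx"],s["cy"],-s["R"].T@s["t"],s["R"][2])
o=r.observe(); print(o["ee_pos"],o["orientation"],o["t"],o["finger_gap"],o["force"])
E
```

```text
scene 392.6152152292616 284.6809164185833 208.74147860663905 [ 1.15  -0.679  0.807] [-0.587  0.587 -0.558]
side 532.0778937600962 274.1443379283636 216.58693497007752 [-0.318 -1.04   0.939] [ 0.52   0.686 -0.508]
wrist 296.0693917842415 283.3019875110696 213.7507788274424 [0.102 0.622 0.384] [ 0.277 -0.086 -0.957]
[0.18  0.598 0.404] [[-0.957  0.289 -0.   ]
 [ 0.289  0.957 -0.001]
 [ 0.    -0.001 -1.   ]] 0.15 0.9989048445160189 [-0.494  0.78   0.139]
```

View pics/scene0.png

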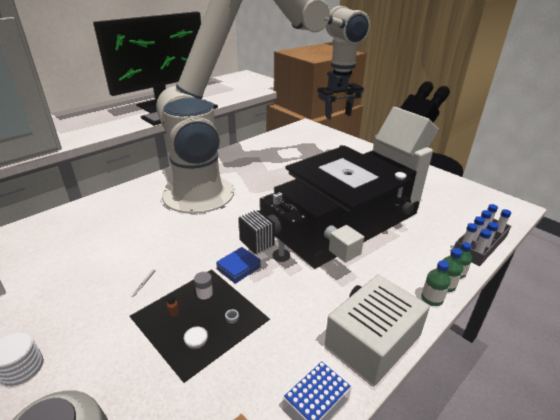

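View pics/side0.png

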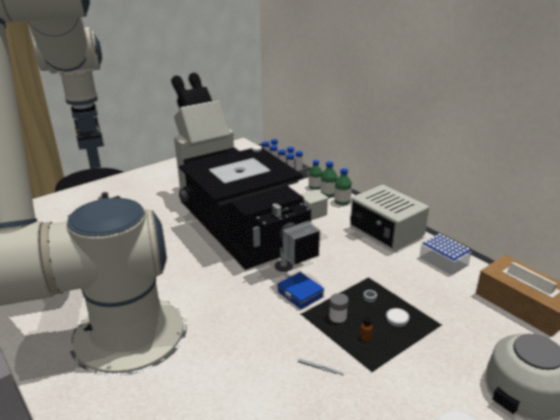

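Scene: chamber at about (232,316), seat (348,172), tab (278,199). Side: chamber (370,296), seat (239,171), tab (277,209). I'll triangulate roughly and view enlarged crops.

```bash
python3 - <<'E'
from h import *
np.set_printoptions(precision=4,suppress=True)
a,b=load("scene0"),load("side0")
for n,p,q in(("ch",(232,316),(370,296)),("seat",(348,172),(239,171)),("tab",(278,199),(277,209))):
    X=tri([ray(a,*p),ray(b,*q)]); print(n,X,proj(a,X)-p,proj(b,X)-q)
def crop(s,x,y,w=50,h=38): return cv2.resize(s["frame"][y-h//2:y+h//2,x-w//2:x+w//2],(400,300),interpolation=cv2.INTER_CUBIC)
top=np.hstack([crop(a,232,316),crop(a,290,204,80,60)])
bot=np.hstack([crop(b,370,296),crop(b,278,212,80,60)])
cv2.imwrite("pics/c1.png",np.vstack([top,bot]))
E
```

```text
ch [ 0.5762 -0.2881  0.0109] [-0.115  0.192] [-0.1377 -0.1547]
seat [0.5132 0.2374 0.212 ] [-0.1401  0.3497] [-0.1394 -0.3493]
tab [ 0.4656 -0.0212  0.2031] [ 0.2335 -0.5332] [0.2749 0.5319]
```

View pics/c1.png

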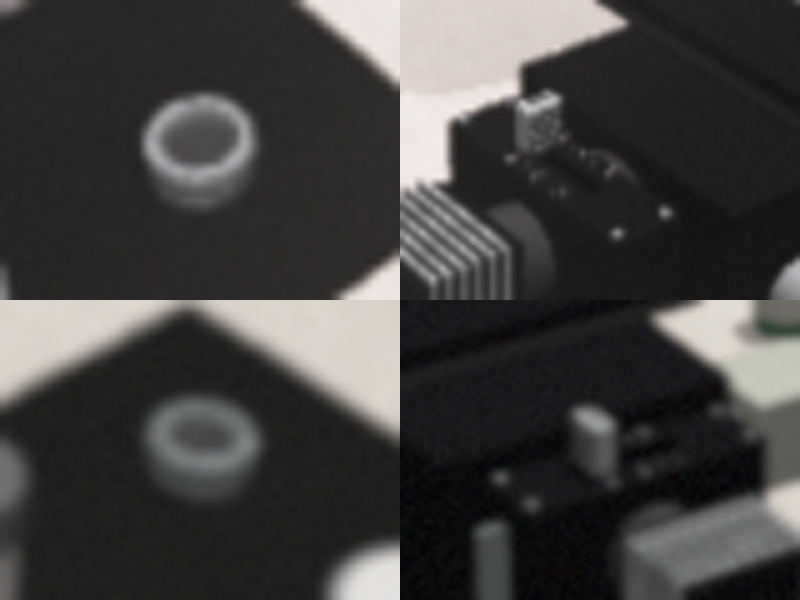

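Crops: chamber rim centred at scene ≈(232,313) top / side ≈(370,293); the tab and screws on the housing are visible. Heights agree with the text. I'll work out the neighbours and the first move.

```bash
python3 - <<'E'
from h import *
np.set_printoptions(precision=4,suppress=True)
a,b=load("scene0"),load("side0")
for n,p,q in(("dish",(196,338),(398,317)),("case",(204,285),(338,308)),("oil",(172,306),(366,330)),("box",(239,263),(301,289))):
    print(n,tri([ray(a,*p),ray(b,*q)]))
# rim top: precise, crop px -> image
A=lambda x,y,cx,cy,w,h:(cx-w//2+x*w/400-.5,cy-h//2+y*h/300-.5)
p=A(199,140,232,316,50,38);q=A(203,435-300,370,296,50,38)
X=tri([ray(a,*p),ray(b,*q)]);print("rim top",X)
p=A(540-400,97,290,204,80,60);q=A(592-400,411-300,278,212,80,60)
print("tab top",tri([ray(a,*p),ray(b,*q)]))
o=r.observe(); R=o["orientation"]; print(np.degrees(np.arctan2(R[1,1],R[0,1])))
print("to above chamber, tool axes cm", 100*R.T@(np.array([X[0],X[1],.40])-o["ee_pos"]), 100*R.T@(np.array([.40,.1,.52])-o["ee_pos"]))
E
```

```text
dish [ 0.5702 -0.393   0.011 ]
case [ 0.4548 -0.2881  0.0328]
oil [ 0.456  -0.3878  0.0275]
box [ 0.4403 -0.156   0.0213]
rim top [ 0.5756 -0.2883  0.0186]
tab top [ 0.4623 -0.0205  0.2213]
73.22186878224372
to above chamber, tool axes cm [-63.4359 -73.4779   0.4901] [-35.4117 -41.3792 -11.5366]
```

Chamber at (0.576,-0.288), rim height 18.6 mm against 18 expected, so all checks pass. Neighbours leave room. Moving over, rotating to tool-y ≈ −10°.

Call:
{"fn": "arm_command", "kwargs": {
  "series": [
    {"x":-3.5,"y":-4,"z":-2,"az":0.145},
    {"x":-7,"y":-8,"z":-4,"az":0.29},
    {"x":-10.5,"y":-12,"z":-6,"az":0.435},
    {"x":-14,"y":-16,"z":-8,"az":0.58},
    {"x":-17.5,"y":-20,"z":-9,"az":0.725},
    {"x":-21,"y":-24,"z":-10,"az":0.87},
    {"x":-24.5,"y":-28,"z":-11,"az":1.015},
    {"x":-28,"y":-32,"z":-11.5,"az":1.16},
    {"x":-31.5,"y":-36.5,"z":-11.5,"az":1.305},
    {"x":-35.4,"y":-41.4,"z":-11.5,"az":1.45}
  ]
}}

```text
validation failed for argument at $.se...
```

Call:
{"fn": "arm_command", "kwargs": {
  "series": [
    {"x":-3.5,"y":-4,"z":-2,"ax":0,"ay":0,"az":0.145,"grip":1},
    {"x":-7,"y":-8,"z":-4,"ax":0,"ay":0,"az":0.29,"grip":1},
    {"x":-10.5,"y":-12,"z":-6,"ax":0,"ay":0,"az":0.435,"grip":1},
    {"x":-14,"y":-16,"z":-8,"ax":0,"ay":0,"az":0.58,"grip":1},
    {"x":-17.5,"y":-20,"z":-9,"ax":0,"ay":0,"az":0.725,"grip":1},
    {"x":-21,"y":-24,"z":-10,"ax":0,"ay":0,"az":0.87,"grip":1},
    {"x":-24.5,"y":-28,"z":-11,"ax":0,"ay":0,"az":1.015,"grip":1},
    {"x":-28,"y":-32,"z":-11.5,"ax":0,"ay":0,"az":1.16,"grip":1},
    {"x":-31.5,"y":-36.5,"z":-11.5,"ax":0,"ay":0,"az":1.305,"grip":1},
    {"x":-35.4,"y":-41.4,"z":-11.5,"ax":0,"ay":0,"az":1.45,"grip":1}
  ]
}}

```text
t: 1.4
ee_pos: [0.3999, 0.0983, 0.5198]
orientation: [[0.175, 0.985, 0.0], [0.985, -0.175, 0.0], [0.0, 0.0, -1.0]]
force: [2.1, 0.2, 0.4]
finger_gap: 1.002
finger_force: 0.0
```

```bash
python3 - <<'E'
from h import *
s=snap("wrist","w1")
for X in([.513,.237,.212],[.4656,-.0212,.203],[.576,-.288,.01]): print(proj(s,X))
cv2.imwrite("pics/w1b.png",cv2.resize(s["frame"],(800,600)))
E
```

```text
[383.93935307  32.90209447]
[357.48325074 295.24585276]
[403.04797046 347.96960144]
```

View pics/w1b.png

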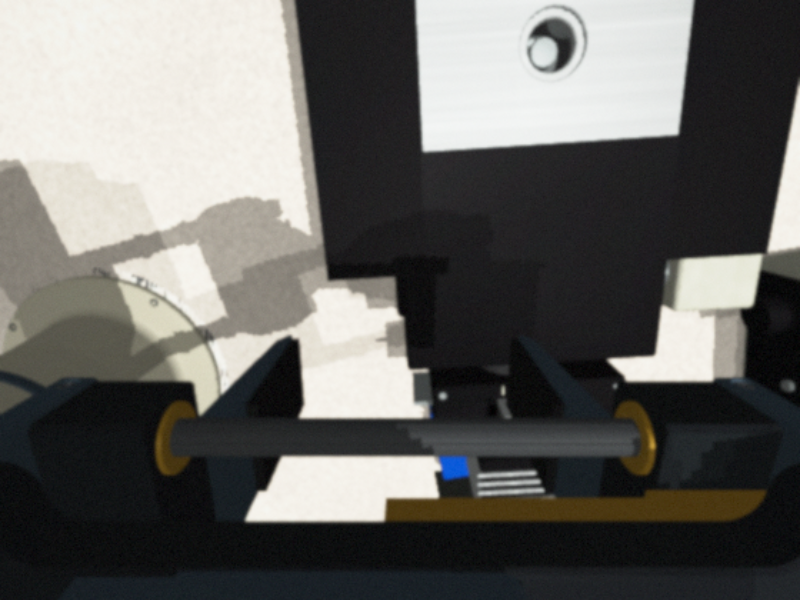

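Call:
{"fn": "arm_command", "kwargs": {
  "series": [
    {"x":-4,"y":2.7,"z":0,"ax":0,"ay":0,"az":0,"grip":1},
    {"x":-8,"y":5.4,"z":0,"ax":0,"ay":0,"az":0,"grip":1},
    {"x":-12,"y":8.1,"z":0,"ax":0,"ay":0,"az":0,"grip":1},
    {"x":-16,"y":10.8,"z":2,"ax":0,"ay":0,"az":0,"grip":1},
    {"x":-20,"y":13.5,"z":5,"ax":0,"ay":0,"az":0,"grip":1},
    {"x":-23.5,"y":16,"z":8,"ax":0,"ay":0,"az":0,"grip":1},
    {"x":-27,"y":18.5,"z":11,"ax":0,"ay":0,"az":0,"grip":1},
    {"x":-31,"y":21.3,"z":14,"ax":0,"ay":0,"az":0,"grip":1},
    {"x":-34.9,"y":24.1,"z":17,"ax":0,"ay":0,"az":0,"grip":1},
    {"x":-34.9,"y":24.1,"z":18,"ax":0,"ay":0,"az":0,"grip":1}
  ]
}}

```text
t: 2.7
ee_pos: [0.5779, -0.2876, 0.337]
orientation: [[0.173, 0.985, -0.002], [0.985, -0.173, 0.001], [0.0, -0.002, -1.0]]
force: [-0.3, 0.7, -0.5]
finger_gap: 1.0
finger_force: 0.0
```

Wrist picture: recess ring centred at about (387,30) in native pixels, insert edge (296,106)–(475,94), tab hidden behind the rod near (352,283). Now measuring the seat, yaw, and the chamber from the new pose.

```bash
python3 - <<'E'
from h import *
np.set_printoptions(precision=4,suppress=True)
a=load("w1"); k=.7
f=lambda x,y,z:onplane(a,x*k,y*k,z)
print("seat ring",f(553,43,.215)); sc,sd=load("scene0"),load("side0")
e=f(679,134,.215)-f(423,151,.215); print("insert edge",np.linalg.norm(e),np.degrees(np.arctan2(e[1],e[0])))
for p,q in(((328,278),(298,0)),):
    e=f(*q,.215)-f(*p,.215); print("stage edge",np.degrees(np.arctan2(-e[0],e[1])),f(*p,.215))
e=f(766,250,.215)-f(328,278,.215); print("stage front",np.linalg.norm(e),np.degrees(np.arctan2(e[1],e[0])))
s=snap("wrist","w2"); c=np.array([.5756,-.2883,.018]); p=proj(s,c); print(p)
x,y=map(int,p); w=s["frame"][y-45:y+45,x-60:x+60]
cv2.imwrite("pics/w2c.png",cv2.resize(w,(800,600),interpolation=cv2.INTER_CUBIC)); print(x-60,y-45)
E
```

```text
seat ring [0.5148 0.238  0.215 ]
insert edge 0.160735349556598 -6.538392122205772
stage edge -7.123801945705634 [0.351  0.1222 0.215 ]
stage front 0.2984816275986406 -6.375330361112028
[281.4247 206.4966]
221 161
```

View pics/w2c.png

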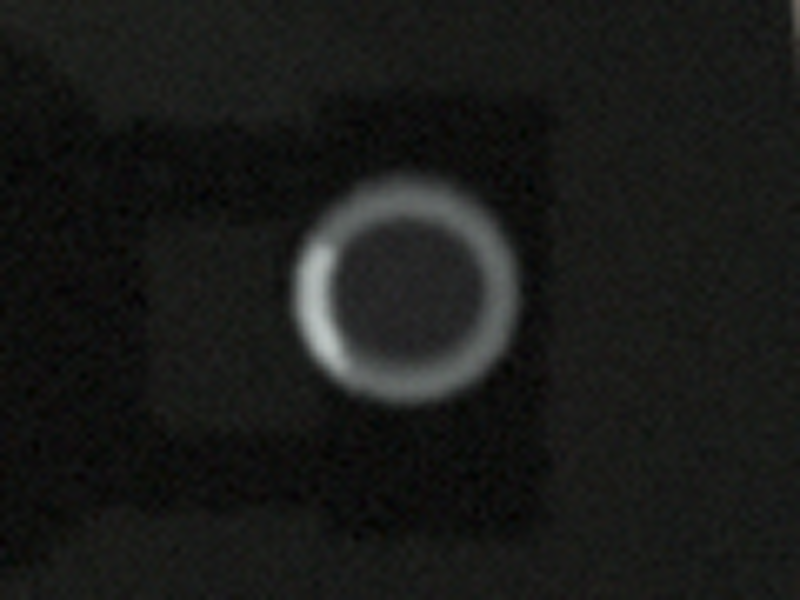

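The chamber rim is a clean ring centred at crop (407,290), which is native ≈(282,204.5). Yaw ≈ −6.5°. I'll refine this with a mask.

```bash
cat >> h.py <<'E'
def ring(s,X,w,th):
    x,y=proj(s,X).astype(int); g=cv2.cvtColor(s["frame"],cv2.COLOR_BGR2GRAY)[y-w:y+w,x-w:x+w]
    m=(g>th).astype(np.uint8); cs,_=cv2.findContours(m,cv2.RETR_EXTERNAL,cv2.CHAIN_APPROX_NONE)
    (u,v),ax,_=cv2.fitEllipse(max(cs,key=cv2.contourArea)); return u+x-w,v+y-w,ax
E
python3 - <<'E'
from h import *
np.set_printoptions(precision=4,suppress=True)
s=load("w2"); u,v,ax=ring(s,[.5756,-.2883,.018],24,65); c,d=ray(s,u,v)
P=onplane(s,u,v,.018); print(u,v,ax, np.mean(ax)/s["fx"]*(s["R"]@P+s["t"])[2],P)
o=r.observe(); R=o["orientation"]; print(o["ee_pos"],100*R.T@(np.array([P[0],P[1],.198])-o["ee_pos"]))
for n,y in(("scene0",None),("side0",None)):
    print(proj(load(n),P))
E
```

```text
281.1863670349121 204.4986457824707 (31.447513580322266, 32.62715148925781) 0.0335410034062643 [ 0.5757 -0.2861  0.018 ]
[ 0.5772 -0.2859  0.3367] [-0.0685 -0.0938 13.8671]
[232.2057 313.7944]
[369.4219 293.5087]
```

Call:
{"fn": "arm_command", "kwargs": {
  "series": [
    {"x":-0.1,"y":-0.1,"z":3,"ax":0,"ay":0,"az":0,"grip":0.4},
    {"x":-0.1,"y":-0.1,"z":6,"ax":0,"ay":0,"az":0,"grip":0.4},
    {"x":-0.1,"y":-0.1,"z":9,"ax":0,"ay":0,"az":0,"grip":0.4},
    {"x":-0.1,"y":-0.1,"z":11,"ax":0,"ay":0,"az":0,"grip":0.4},
    {"x":-0.1,"y":-0.1,"z":12.5,"ax":0,"ay":0,"az":0,"grip":0.4},
    {"x":-0.1,"y":-0.1,"z":13.3,"ax":0,"ay":0,"az":0,"grip":0.4},
    {"x":-0.1,"y":-0.1,"z":13.9,"ax":0,"ay":0,"az":0,"grip":0.4},
    {"x":-0.1,"y":-0.1,"z":13.9,"ax":0,"ay":0,"az":0,"grip":0.1},
    {"x":-0.1,"y":-0.1,"z":13.9,"ax":0,"ay":0,"az":0,"grip":0.1},
    {"x":-0.1,"y":-0.1,"z":13.9,"ax":0,"ay":0,"az":0,"grip":0.1}
  ]
}}

```text
t: 4.0
ee_pos: [0.5764, -0.286, 0.2011]
orientation: [[0.171, 0.985, 0.001], [0.985, -0.171, -0.0], [-0.0, 0.001, -1.0]]
force: [0.3, 0.2, -1.0]
finger_gap: 0.548
finger_force: 0.0
```

```bash
python3 - <<'E'
from h import *
np.set_printoptions(precision=4,suppress=True)
o=r.observe(); print(o["ee_pos"],o["force"],o["finger_gap"],o["orientation"])
s=snap("wrist","w3"); p=proj(s,[.5757,-.287,.018]); print(p)
cv2.imwrite("pics/w3b.png",cv2.resize(s["frame"],(700,525)))
E
```

```text
[ 0.5764 -0.286   0.2011] [ 0.3459  0.2028 -1.0368] 0.5480763321727103 [[ 0.1713  0.9852  0.0005]
 [ 0.9852 -0.1713 -0.0003]
 [-0.0002  0.0006 -1.    ]]
[281.2471 266.015 ]
```

View pics/w3b.png

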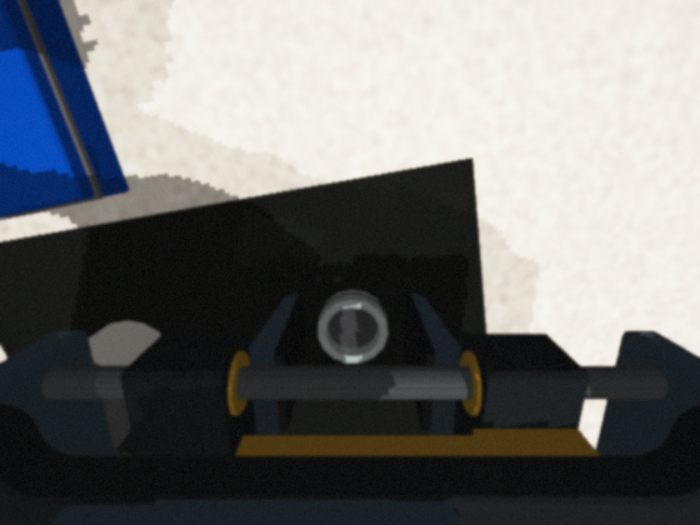

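The chamber sits between the fingers, ring centre at native (282,261), which puts it about 2 mm towards +y. Going 3 mm lower, shifting, and closing.

Call:
{"fn": "arm_command", "kwargs": {
  "series": [
    {"x":0.2,"y":0,"z":0.2,"ax":0,"ay":0,"az":0,"grip":0.1},
    {"x":0.2,"y":0,"z":0.3,"ax":0,"ay":0,"az":0,"grip":0.1},
    {"x":0.2,"y":0,"z":0.3,"ax":0,"ay":0,"az":0,"grip":-0.3},
    {"x":0.2,"y":0,"z":0.3,"ax":0,"ay":0,"az":0,"grip":-0.5},
    {"x":0.2,"y":0,"z":0.3,"ax":0,"ay":0,"az":0,"grip":-0.5},
    {"x":0.2,"y":0,"z":0.3,"ax":0,"ay":0,"az":0,"grip":-0.5},
    {"x":0.2,"y":0,"z":0.3,"ax":0,"ay":0,"az":0,"grip":-0.5},
    {"x":0.2,"y":0,"z":0.3,"ax":0,"ay":0,"az":0,"grip":-0.5},
    {"x":0.2,"y":0,"z":0.3,"ax":0,"ay":0,"az":0,"grip":-0.5},
    {"x":0.2,"y":0,"z":0.3,"ax":0,"ay":0,"az":0,"grip":-0.5}
  ],
  "grip_force": 25
}}

```text
t: 5.3
ee_pos: [0.5767, -0.284, 0.1977]
orientation: [[0.171, 0.985, 0.0], [0.985, -0.171, -0.0], [-0.0, 0.0, -1.0]]
force: [-0.0, -0.5, 0.4]
finger_gap: 0.378
finger_force: 25.0
```

```bash
python3 - <<'E'
from h import *
np.set_printoptions(precision=4,suppress=True)
o=r.observe(); print(o["ee_pos"],o["force"],o["finger_gap"]*91,o["finger_force"])
s=snap("wrist","w4"); x=[.5764,-.286,.018];w=26
for th in(70,90): print(ring(s,x,w,th))
for th in(60,80): u,v,ax=ring(s,x,w,th); print(onplane(s,u,v,.018),o["orientation"].T@(onplane(s,u,v,.018)-o["ee_pos"]))
E
```

```text
[ 0.5767 -0.284   0.1977] [-0.0364 -0.471   0.4171] 34.431385963937416 24.9999313428998
(np.float64(282.50350761413574), np.float64(268.76279640197754), (49.93832778930664, 53.970096588134766))
(np.float64(282.9067268371582), np.float64(269.9566402435303), (45.55780029296875, 49.77450942993164))
[ 0.5766 -0.2848  0.018 ] [-0.0008  0.0001  0.1797]
[ 0.5766 -0.2853  0.018 ] [-0.0013  0.0001  0.1797]
```

Gripped (34.4 mm gap, 25 N). Lifting and carrying to a viewing stand-off before the seat.

Call:
{"fn": "arm_command", "kwargs": {
  "series": [
    {"x":0,"y":0,"z":-1,"ax":0,"ay":0,"az":0,"grip":-0.5},
    {"x":0,"y":0,"z":-4,"ax":0,"ay":0,"az":0,"grip":-0.5},
    {"x":0,"y":0,"z":-9,"ax":0,"ay":0,"az":0,"grip":-0.5},
    {"x":0,"y":0,"z":-14,"ax":0,"ay":0,"az":0,"grip":-0.5},
    {"x":2,"y":-1,"z":-19,"ax":0,"ay":0,"az":0,"grip":-0.5},
    {"x":4,"y":-2,"z":-23,"ax":0,"ay":0,"az":0,"grip":-0.5},
    {"x":8,"y":-3.5,"z":-25.2,"ax":0,"ay":0,"az":0,"grip":-0.5},
    {"x":13,"y":-5,"z":-25.2,"ax":0,"ay":0,"az":-0.02,"grip":-0.5},
    {"x":18,"y":-6.5,"z":-25.2,"ax":0,"ay":0,"az":-0.04,"grip":-0.5},
    {"x":23,"y":-8,"z":-25.2,"ax":0,"ay":0,"az":-0.058,"grip":-0.5}
  ]
}}

```text
t: 6.6
ee_pos: [0.5365, -0.0421, 0.4506]
orientation: [[0.113, 0.994, 0.001], [0.994, -0.113, -0.0], [-0.0, 0.001, -1.0]]
force: [0.5, 0.2, -0.6]
finger_gap: 0.374
finger_force: 25.0
```

```bash
python3 - <<'E'
from h import *
np.set_printoptions(precision=4,suppress=True)
o=r.observe();R=o["orientation"]; print(o["ee_pos"],R,o["finger_gap"]*91)
print(100*R.T@(np.array([.508,.188,.45])-o["ee_pos"]))
s=snap("wrist","w5"); x=o["ee_pos"]+R@[-.001,0,.1797];w=26
for th in(60,80,100): u,v,ax=ring(s,x,w,th); print(u,v,ax,R.T@(onplane(s,u,v,x[2])-o["ee_pos"]))
E
```

```text
[ 0.5365 -0.0421  0.4506] [[ 0.1134  0.9936  0.0009]
 [ 0.9936 -0.1134 -0.0002]
 [-0.0001  0.0009 -1.    ]] 34.00707005198633
[22.5378 -5.4426  0.0497]
282.6673221588135 267.9531440734863 (52.30025100708008, 60.42661666870117) [-0.0006  0.0002  0.1797]
282.29430389404297 269.447229385376 (48.39899444580078, 54.82746124267578) [-0.0016 -0.0001  0.1797]
303.8868637084961 245.1710181236267 (7.284612655639648, 10.857869148254395) [0.0141 0.0126 0.1797]
```

Call:
{"fn": "arm_command", "kwargs": {
  "series": [
    {"x":5,"y":-1,"z":0,"ax":0,"ay":0,"az":0,"grip":-0.5},
    {"x":10,"y":-2.2,"z":0,"ax":0,"ay":0,"az":0,"grip":-0.5},
    {"x":15,"y":-3.5,"z":0,"ax":0,"ay":0,"az":0,"grip":-0.5},
    {"x":19,"y":-4.5,"z":0,"ax":0,"ay":0,"az":0,"grip":-0.5},
    {"x":21.5,"y":-5.4,"z":0,"ax":0,"ay":0,"az":0,"grip":-0.5},
    {"x":22.5,"y":-5.4,"z":0,"ax":0,"ay":0,"az":0,"grip":-0.5},
    {"x":22.5,"y":-5.4,"z":0,"ax":0,"ay":0,"az":0,"grip":-0.5},
    {"x":22.5,"y":-5.4,"z":0,"ax":0,"ay":0,"az":0,"grip":-0.5},
    {"x":22.5,"y":-5.4,"z":0,"ax":0,"ay":0,"az":0,"grip":-0.5},
    {"x":22.5,"y":-5.4,"z":0,"ax":0,"ay":0,"az":0,"grip":-0.5}
  ]
}}

```text
t: 7.9
ee_pos: [0.5093, 0.1855, 0.4497]
orientation: [[0.115, 0.993, -0.0], [0.993, -0.115, -0.0], [-0.0, -0.0, -1.0]]
force: [-0.1, 0.1, -0.1]
finger_gap: 0.377
finger_force: 25.0
```

```bash
python3 - <<'E'
from h import *
np.set_printoptions(precision=4,suppress=True)
o=r.observe(); print(o["ee_pos"],o["orientation"],o["joint_pos"])
s=snap("wrist","w6"); print(proj(s,[.514,.238,.215]))
cv2.imwrite("pics/w6b.png",cv2.resize(s["frame"][:300,80:480],(800,600),interpolation=cv2.INTER_CUBIC))
E
```

```text
[0.5093 0.1855 0.4497] [[ 0.1145  0.9934 -0.0001]
 [ 0.9934 -0.1145 -0.    ]
 [-0.     -0.     -1.    ]] [ 0.2391  0.3333  1.4865 -0.      1.3219  0.3539]
[280.7462 165.888 ]
```

View pics/w6b.png

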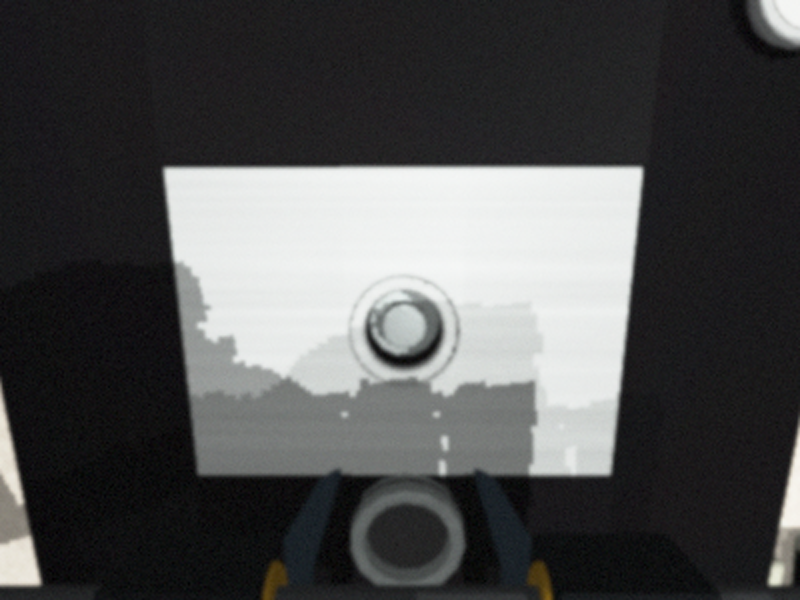

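The recess ring is centred at native (282.3,164), with the hole concentric. The held cup's rim is at (284,268.5), level, and the stage dish is at upper right. Computing the offset and triangulating the seat height from the two wrist views.

```bash
python3 - <<'E'
from h import *
np.set_printoptions(precision=4,suppress=True)
s=load("w6");a=load("w1");o=r.observe();R=o["orientation"];p=o["ee_pos"]
print("tri",tri([ray(s,282.25-.25,164-.25),ray(a,387,30)]))
S=onplane(s,282,163.75,.215); C=onplane(s,283.6,268.6,p[2]-.1797)
print("seat",S,"cup",R.T@(C-p),"move",100*R.T@(S-C))
g=cv2.cvtColor(s["frame"],cv2.COLOR_BGR2GRAY)
# recess outer line subpixel: darkest along rays from the centre
P=[]
for t in np.radians(np.arange(150,391,10)):
    rr=np.arange(22,33,.25); q=cv2.remap(g,(282+rr*np.cos(t)).astype(np.float32)[None],(163.75+rr*np.sin(t)).astype(np.float32)[None],cv2.INTER_CUBIC)[0].astype(float)
    k=rr[np.argmin(q)]; P.append([282+k*np.cos(t),163.75+k*np.sin(t)])
e=cv2.fitEllipse(np.float32(P)); print(e); S2=onplane(s,*e[0],.215); print(S2,100*R.T@(S2-C), np.mean(e[1])/s["fx"]*(s["R"]@S2+s["t"])[2])
E
```

```text
tri [0.5153 0.2389 0.2127]
seat [0.5151 0.2394 0.215 ] cup [-0.0011  0.0008  0.1797] move [ 5.5279 -0.113   5.5009]
((281.5425720214844, 164.83657836914062), (53.85666275024414, 54.40019607543945), 3.2994871139526367)
[0.5147 0.2387 0.215 ] [ 5.4498 -0.1462  5.5009] 0.03912002743673818
```

Call:
{"fn": "arm_command", "kwargs": {
  "series": [
    {"x":2.5,"y":0,"z":0,"ax":0,"ay":0,"az":0,"grip":-0.5},
    {"x":4.5,"y":-0.1,"z":0,"ax":0,"ay":0,"az":0,"grip":-0.5},
    {"x":5.45,"y":-0.1,"z":1,"ax":0,"ay":0,"az":0,"grip":-0.5},
    {"x":5.45,"y":-0.12,"z":2.2,"ax":0,"ay":0,"az":0,"grip":-0.5},
    {"x":5.45,"y":-0.12,"z":3,"ax":0,"ay":0,"az":0,"grip":-0.5},
    {"x":5.45,"y":-0.12,"z":3.4,"ax":0,"ay":0,"az":0,"grip":-0.5},
    {"x":5.45,"y":-0.12,"z":3.4,"ax":0,"ay":0,"az":0,"grip":-0.5},
    {"x":5.45,"y":-0.12,"z":3.4,"ax":0,"ay":0,"az":0,"grip":-0.5},
    {"x":5.45,"y":-0.12,"z":3.4,"ax":0,"ay":0,"az":0,"grip":-0.5},
    {"x":5.45,"y":-0.12,"z":3.4,"ax":0,"ay":0,"az":0,"grip":-0.5}
  ]
}}

```text
t: 9.2
ee_pos: [0.5142, 0.2403, 0.4159]
orientation: [[0.114, 0.994, 0.0], [0.994, -0.114, 0.0], [0.0, 0.0, -1.0]]
force: [0.0, 0.3, -0.5]
finger_gap: 0.377
finger_force: 25.0
```

```bash
python3 - <<'E'
from h import *
np.set_printoptions(precision=4,suppress=True)
o=r.observe();R=o["orientation"]; print(o["ee_pos"],R,o["force"])
s=snap("wrist","w7");C=o["ee_pos"]+R@[-.0011,0.0003,.1957]; print("cup bottom",C,proj(s,C),"move",100*R.T@(np.array([.5147,.2387,.212])-C))
x,y=proj(s,C).astype(int)
A=cv2.resize(s["frame"][y-60:y+60,x-80:x+80],(800,600),interpolation=cv2.INTER_CUBIC);cv2.imwrite("pics/w7b.png",A);print(x-80,y-60)
E
```

```text
[0.5142 0.2403 0.4159] [[ 0.1137  0.9935  0.0003]
 [ 0.9935 -0.1137  0.0001]
 [ 0.0001  0.0003 -1.    ]] [ 0.0406  0.2743 -0.5221]
cup bottom [0.5144 0.2392 0.2202] [282.9393 257.1745] move [-0.0428  0.0324  0.819 ]
202 197
```

View pics/w7b.png

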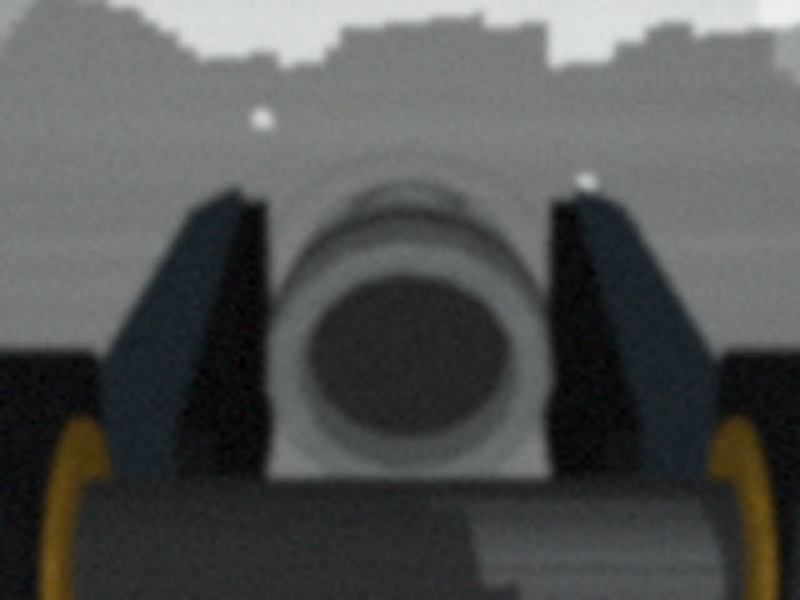

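The recess arc's far edge is at crop (405,153), and the cup's lower far edge is at (410,208). Laterally, the hole arc (centre 410) and the cup (411) are aligned. Checking the fore-aft direction.

```bash
python3 - <<'E'
from h import *
np.set_printoptions(precision=4,suppress=True)
s=load("w7");o=r.observe();R=o["orientation"];p=o["ee_pos"]
f=lambda x,y,z:R.T@(onplane(s,202+x*.2-.4,197+y*.2-.4,z)-p)
print("recess centre",f(405,153,.215)-[.0195,0,0]); print("hole far",f(410,183,.212)-[.0145,0,0]); print("cup bottom",f(411,208,p[2]-.1957)-[.0175,0,0])
print("cup rim",f(410,356,p[2]-.1797), f(410,276,p[2]-.1797)-[.013,0,0],f(410,241,p[2]-.1797)-[.0175,0,0])
E
```

```text
recess centre [-0.0018  0.0001  0.2009]
hole far [-0.0021  0.0008  0.2039]
cup bottom [-0.0054  0.0009  0.1957]
cup rim [-0.0005  0.0007  0.1797] [-0.0031  0.0007  0.1797] [-0.0032  0.0007  0.1797]
```

```bash
python3 - <<'E'
from h import *
np.set_printoptions(precision=4,suppress=True)
s=load("w7");o=r.observe();R=o["orientation"];p=o["ee_pos"]
g=cv2.cvtColor(s["frame"],cv2.COLOR_BGR2GRAY); print(dict(zip(range(222,292),g[222:292,279:288].mean(1).round().astype(int))))
row=lambda x,z:proj(s,p+R@[x,0,z])[1]
for c in(-.001,-.002,-.003,-.004,-.005): print(c,"bot near %.1f rimout %.1f rimin %.1f glass near-far? %.1f rimin far %.1f rimout far %.1f"%(row(c+.0175,.1957),row(c+.0175,.1797),row(c+.013,.1797),row(c-.013,.1957-.001),row(c-.013,.1797),row(c-.0175,.1797)), "recess %.1f hole %.1f"%(row(c+.0195,p[2]-.215),row(c+.0145,p[2]-.212)))
E
```

```text
{222: np.int64(128), 223: np.int64(128), 224: np.int64(128), 225: np.int64(124), 226: np.int64(122), 227: np.int64(118), 228: np.int64(117), 229: np.int64(120), 230: np.int64(121), 231: np.int64(118), 232: np.int64(112), 233: np.int64(101), 234: np.int64(94), 235: np.int64(97), 236: np.int64(95), 237: np.int64(83), 238: np.int64(69), 239: np.int64(56), 240: np.int64(55), 241: np.int64(63), 242: np.int64(70), 243: np.int64(72), 244: np.int64(76), 245: np.int64(86), 246: np.int64(100), 247: np.int64(106), 248: np.int64(104), 249: np.int64(101), 250: np.int64(95), 251: np.int64(82), 252: np.int64(58), 253: np.int64(44), 254: np.int64(38), 255: np.int64(38), 256: np.int64(38), 257: np.int64(36), 258: np.int64(37), 259: np.int64(36), 260: np.int64(39), 261: np.int64(37), 262: np.int64(38), 263: np.int64(38), 264: np.int64(38), 265: np.int64(37), 266: np.int64(38), 267: np.int64(37), 268: np.int64(38), 269: np.int64(37), 270: np.int64(38), 271: np.int64(38), 272: np.int64(37), 273: np.int64(38), 274: np.int64(37), 275: np.int64(38), 276: np.int64(37), 277: np.int64(39), 278: np.int64(37), 
[... 176 characters left out ...]
np.int64(75), 289: np.int64(78), 290: np.int64(86), 291: np.int64(89)}
-0.001 bot near 231.7 rimout 241.4 rimin 248.5 glass near-far? 275.6 rimin far 287.7 rimout far 294.1 recess 226.0 hole 231.6
-0.002 bot near 233.2 rimout 243.0 rimin 250.1 glass near-far? 277.0 rimin far 289.1 rimout far 295.6 recess 227.5 hole 233.0
-0.003 bot near 234.7 rimout 244.5 rimin 251.6 glass near-far? 278.3 rimin far 290.6 rimout far 297.0 recess 228.9 hole 234.5
-0.004 bot near 236.1 rimout 246.1 rimin 253.2 glass near-far? 279.7 rimin far 292.0 rimout far 298.4 recess 230.4 hole 235.9
-0.005 bot near 237.6 rimout 247.7 rimin 254.7 glass near-far? 281.0 rimin far 293.4 rimout far 299.8 recess 231.8 hole 237.3
```

Cup centre is at tool x ≈ −3.0 mm, recess ≈ −2.1 mm, so I shift +0.1 cm and lower slowly.

Call:
{"fn": "arm_command", "kwargs": {
  "series": [
    {"x":0.1,"y":0,"z":0,"ax":0,"ay":0,"az":0,"grip":-0.5},
    {"x":0.1,"y":0,"z":0.2,"ax":0,"ay":0,"az":0,"grip":-0.5},
    {"x":0.1,"y":0,"z":0.4,"ax":0,"ay":0,"az":0,"grip":-0.5},
    {"x":0.1,"y":0,"z":0.5,"ax":0,"ay":0,"az":0,"grip":-0.5},
    {"x":0.1,"y":0,"z":0.6,"ax":0,"ay":0,"az":0,"grip":-0.5},
    {"x":0.1,"y":0,"z":0.65,"ax":0,"ay":0,"az":0,"grip":-0.5},
    {"x":0.1,"y":0,"z":0.7,"ax":0,"ay":0,"az":0,"grip":-0.5},
    {"x":0.1,"y":0,"z":0.75,"ax":0,"ay":0,"az":0,"grip":-0.5},
    {"x":0.1,"y":0,"z":0.75,"ax":0,"ay":0,"az":0,"grip":-0.5},
    {"x":0.1,"y":0,"z":0.75,"ax":0,"ay":0,"az":0,"grip":-0.5}
  ]
}}

```text
t: 10.5
ee_pos: [0.5143, 0.2413, 0.4082]
orientation: [[0.114, 0.994, 0.0], [0.994, -0.114, 0.0], [0.0, 0.0, -1.0]]
force: [0.3, 0.5, -0.5]
finger_gap: 0.38
finger_force: 25.0
```

Call:
{"fn": "arm_command", "kwargs": {
  "series": [
    {"x":0,"y":0,"z":0.03,"ax":0,"ay":0,"az":0,"grip":-0.5},
    {"x":0,"y":0,"z":0.03,"ax":0,"ay":0,"az":0,"grip":-0.5},
    {"x":0,"y":0,"z":0.06,"ax":0,"ay":0,"az":0,"grip":-0.5},
    {"x":0,"y":0,"z":0.06,"ax":0,"ay":0,"az":0,"grip":-0.5},
    {"x":0,"y":0,"z":0.08,"ax":0,"ay":0,"az":0,"grip":-0.5},
    {"x":0,"y":0,"z":0.08,"ax":0,"ay":0,"az":0,"grip":-0.5},
    {"x":0,"y":0,"z":0.1,"ax":0,"ay":0,"az":0,"grip":-0.5},
    {"x":0,"y":0,"z":0.1,"ax":0,"ay":0,"az":0,"grip":-0.5},
    {"x":0,"y":0,"z":0.1,"ax":0,"ay":0,"az":0,"grip":-0.5},
    {"x":0,"y":0,"z":0.1,"ax":0,"ay":0,"az":0,"grip":-0.5}
  ]
}}

```text
t: 11.75
ee_pos: [0.5143, 0.2413, 0.4075]
orientation: [[0.114, 0.994, 0.0], [0.994, -0.114, 0.0], [0.0, 0.0, -1.0]]
force: [-1.8, -0.6, 6.7]
finger_gap: 0.378
finger_force: 25.0
```

Contact is at 6.7 N, exactly at the ledge height. Releasing and rising.

Call:
{"fn": "arm_command", "kwargs": {
  "series": [
    {"x":0,"y":0,"z":0.05,"ax":0,"ay":0,"az":0,"grip":-0.15},
    {"x":0,"y":0,"z":0.03,"ax":0,"ay":0,"az":0,"grip":0},
    {"x":0,"y":0,"z":0,"ax":0,"ay":0,"az":0,"grip":0.3},
    {"x":0,"y":0,"z":0,"ax":0,"ay":0,"az":0,"grip":0.3},
    {"x":0,"y":0,"z":0,"ax":0,"ay":0,"az":0,"grip":0.3},
    {"x":0,"y":0,"z":-1,"ax":0,"ay":0,"az":0,"grip":0.3},
    {"x":0,"y":0,"z":-3,"ax":0,"ay":0,"az":0,"grip":0.3},
    {"x":-2,"y":0,"z":-5,"ax":0,"ay":0,"az":0,"grip":0.3},
    {"x":-4,"y":0,"z":-5,"ax":0,"ay":0,"az":0,"grip":0.3},
    {"x":-5,"y":0,"z":-5,"ax":0,"ay":0,"az":0,"grip":0.3}
  ]
}}

```text
t: 13.0
ee_pos: [0.5083, 0.1904, 0.4569]
orientation: [[0.115, 0.993, -0.0], [0.993, -0.115, -0.0], [-0.0, -0.0, -1.0]]
force: [-0.2, -0.3, 0.5]
finger_gap: 0.648
finger_force: 0.0
```

```bash
python3 - <<'E'
from h import *
np.set_printoptions(precision=4,suppress=True)
o=r.observe();R=o["orientation"]; print(o["ee_pos"],R,o["finger_gap"]*91)
s=snap("wrist","w8"); p=proj(s,[.5147,.2387,.228]); print(p)
x,y=p.astype(int); x,y=x-60,y-45
A=cv2.resize(s["frame"][y:y+90,x:x+120],(800,600),interpolation=cv2.INTER_CUBIC);cv2.imwrite("pics/w8b.png",A);print(x,y)
f=np.array([.9936,-.1134]); T=np.array([.464,-.021]); print("tab approach move",100*R.T@(np.array([*T,.46])-o["ee_pos"]))
E
```

```text
[0.5083 0.1904 0.4569] [[ 0.1146  0.9934 -0.0004]
 [ 0.9934 -0.1146 -0.0002]
 [-0.0002 -0.0003 -1.    ]] 59.001746634188926
[283.8326 172.6654]
223 127
tab approach move [-21.5126  -1.9793  -0.3   ]
```

View pics/w8b.png

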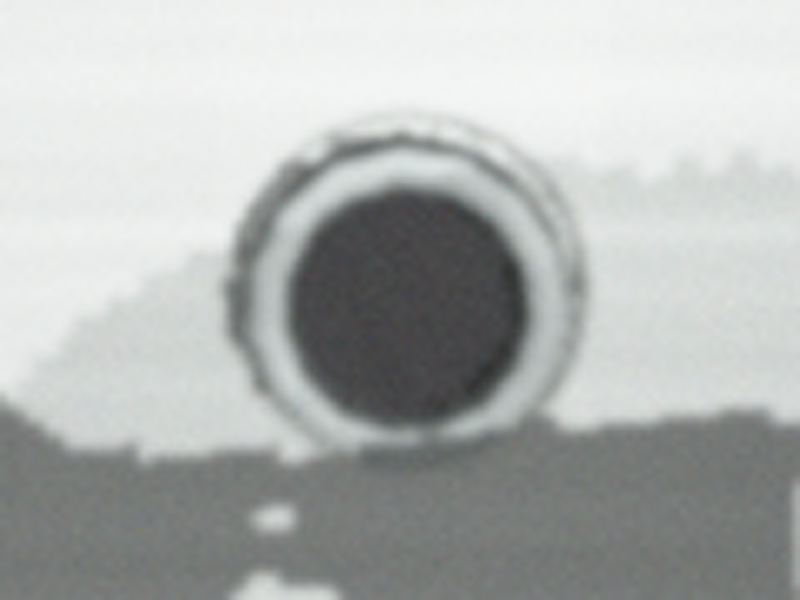

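The cup sits inside the recess, flat: the rim is round, the gap ring is visible all around, centre at crop (412,305). Now over the tab.

Call:
{"fn": "arm_command", "kwargs": {
  "series": [
    {"x":-3,"y":0,"z":0,"ax":0,"ay":0,"az":0,"grip":0.3},
    {"x":-8,"y":-0.5,"z":0,"ax":0,"ay":0,"az":0,"grip":0.3},
    {"x":-13,"y":-1,"z":0,"ax":0,"ay":0,"az":0,"grip":0.3},
    {"x":-17,"y":-1.5,"z":0,"ax":0,"ay":0,"az":0,"grip":0.3},
    {"x":-20,"y":-2,"z":0,"ax":0,"ay":0,"az":0,"grip":0.3},
    {"x":-21.5,"y":-2,"z":0,"ax":0,"ay":0,"az":0,"grip":0.3},
    {"x":-21.5,"y":-2,"z":0,"ax":0,"ay":0,"az":0,"grip":0.3},
    {"x":-21.5,"y":-2,"z":0,"ax":0,"ay":0,"az":0,"grip":0.3},
    {"x":-21.5,"y":-2,"z":0,"ax":0,"ay":0,"az":0,"grip":0.3},
    {"x":-21.5,"y":-2,"z":0,"ax":0,"ay":0,"az":0,"grip":0.3}
  ]
}}

```text
t: 14.3
ee_pos: [0.4644, -0.0192, 0.4572]
orientation: [[0.113, 0.994, -0.0], [0.994, -0.113, 0.0], [0.0, -0.0, -1.0]]
force: [0.6, 0.3, 0.3]
finger_gap: 0.648
finger_force: 0.0
```

```bash
python3 - <<'E'
from h import *
np.set_printoptions(precision=4,suppress=True)
o=r.observe();R=o["orientation"]; print(o["ee_pos"],R,o["finger_gap"]*91)
s=snap("wrist","w9"); p=proj(s,[.464,-.020,.217]); print(p, proj(s,[.464,-.020,.187]))
x,y=p.astype(int); x,y=x-40,y-45
A=cv2.resize(s["frame"][y:y+90,x:x+120],(800,600),interpolation=cv2.INTER_CUBIC);cv2.imwrite("pics/w9b.png",A);print(x,y)
E
```

```text
[ 0.4644 -0.0192  0.4572] [[ 0.1129  0.9936 -0.    ]
 [ 0.9936 -0.1129  0.0001]
 [ 0.0001 -0.0001 -1.    ]] 58.97472660924396
[282.3312 232.651 ] [282.4633 220.7528]
242 187
```

View pics/w9b.png

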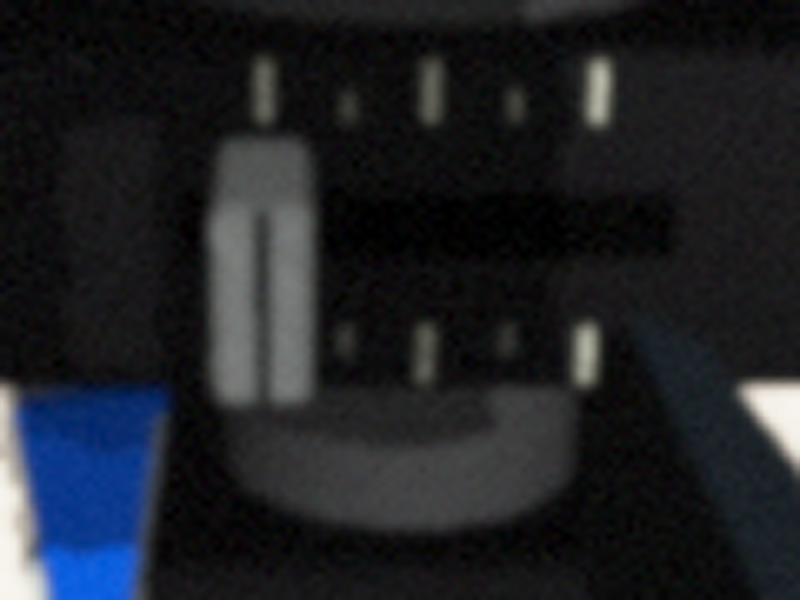

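The tab is closed, its top centred at crop (263,303), native (281.5,232.5), within 1 mm of the prediction. The half mark is at crop x≈431 (upper), full at 598. Descending with a −0.6 mm tool-y correction and gripping.

Call:
{"fn": "arm_command", "kwargs": {
  "series": [
    {"x":0,"y":-0.06,"z":2,"ax":0,"ay":0,"az":0,"grip":0.3},
    {"x":0,"y":-0.06,"z":4,"ax":0,"ay":0,"az":0,"grip":0.3},
    {"x":0,"y":-0.06,"z":6,"ax":0,"ay":0,"az":0,"grip":0},
    {"x":0,"y":-0.06,"z":7,"ax":0,"ay":0,"az":0,"grip":-0.2},
    {"x":0,"y":-0.06,"z":7.3,"ax":0,"ay":0,"az":0,"grip":-0.4},
    {"x":0,"y":-0.06,"z":7.3,"ax":0,"ay":0,"az":0,"grip":-0.4},
    {"x":0,"y":-0.06,"z":7.3,"ax":0,"ay":0,"az":0,"grip":-0.4},
    {"x":0,"y":-0.06,"z":7.3,"ax":0,"ay":0,"az":0,"grip":-0.4},
    {"x":0,"y":-0.06,"z":7.3,"ax":0,"ay":0,"az":0,"grip":-0.4},
    {"x":0,"y":-0.06,"z":7.3,"ax":0,"ay":0,"az":0,"grip":-0.4}
  ]
}}

```text
t: 15.6
ee_pos: [0.4637, -0.0197, 0.3843]
orientation: [[0.114, 0.994, 0.0], [0.994, -0.114, -0.0], [-0.0, 0.0, -1.0]]
force: [-0.0, -0.1, -0.1]
finger_gap: 0.298
finger_force: 0.0
```

Call:
{"fn": "arm_command", "kwargs": {
  "series": [
    {"x":0,"y":0,"z":0,"ax":0,"ay":0,"az":0,"grip":-0.6},
    {"x":0,"y":0,"z":0,"ax":0,"ay":0,"az":0,"grip":-0.7},
    {"x":0,"y":0,"z":0,"ax":0,"ay":0,"az":0,"grip":-1},
    {"x":0,"y":0,"z":0,"ax":0,"ay":0,"az":0,"grip":-1},
    {"x":0,"y":0,"z":0,"ax":0,"ay":0,"az":0,"grip":-1},
    {"x":0,"y":0,"z":0,"ax":0,"ay":0,"az":0,"grip":-1},
    {"x":0,"y":0,"z":0,"ax":0,"ay":0,"az":0,"grip":-1},
    {"x":0,"y":0,"z":0,"ax":0,"ay":0,"az":0,"grip":-1},
    {"x":0,"y":0,"z":0,"ax":0,"ay":0,"az":0,"grip":-1},
    {"x":0,"y":0,"z":0,"ax":0,"ay":0,"az":0,"grip":-1}
  ],
  "grip_force": 30
}}

```text
t: 16.85
ee_pos: [0.4637, -0.0197, 0.3842]
orientation: [[0.114, 0.994, -0.0], [0.994, -0.114, 0.0], [0.0, -0.0, -1.0]]
force: [-2.7, 0.4, -0.5]
finger_gap: 0.128
finger_force: 30.0
```

```bash
python3 - <<'E'
from h import *
np.set_printoptions(precision=4,suppress=True)
o=r.observe();R=o["orientation"]; print(o["ee_pos"],R,o["force"],R.T@o["force"],o["finger_gap"]*91,o["finger_force"])
snap("wrist","w10")
E
```

```text
[ 0.4637 -0.0197  0.3842] [[ 0.1138  0.9935 -0.0002]
 [ 0.9935 -0.1138  0.    ]
 [ 0.     -0.0002 -1.    ]] [-2.7152  0.356  -0.5304] [ 0.0448 -2.738   0.5308] 11.619947525239878 29.99999463558197
```

Gripped (11.6 mm, spring preload felt). Sliding slowly to half travel.

Call:
{"fn": "arm_command", "kwargs": {
  "series": [
    {"x":0,"y":0.3,"z":0,"ax":0,"ay":0,"az":0,"grip":-1},
    {"x":0,"y":0.6,"z":0,"ax":0,"ay":0,"az":0,"grip":-1},
    {"x":0,"y":0.9,"z":0,"ax":0,"ay":0,"az":0,"grip":-1},
    {"x":0,"y":1.2,"z":0,"ax":0,"ay":0,"az":0,"grip":-1},
    {"x":0,"y":1.5,"z":0,"ax":0,"ay":0,"az":0,"grip":-1},
    {"x":0,"y":1.75,"z":0,"ax":0,"ay":0,"az":0,"grip":-1},
    {"x":0,"y":1.95,"z":0,"ax":0,"ay":0,"az":0,"grip":-1},
    {"x":0,"y":2.1,"z":0,"ax":0,"ay":0,"az":0,"grip":-1},
    {"x":0,"y":2.1,"z":0,"ax":0,"ay":0,"az":0,"grip":-1},
    {"x":0,"y":2.1,"z":0,"ax":0,"ay":0,"az":0,"grip":-1}
  ]
}}

```text
t: 18.15
ee_pos: [0.4844, -0.022, 0.3841]
orientation: [[0.114, 0.994, -0.001], [0.994, -0.114, 0.0], [-0.0, -0.001, -1.0]]
force: [-7.8, 0.5, 3.9]
finger_gap: 0.129
finger_force: 30.0
```

```bash
python3 - <<'E'
from h import *
np.set_printoptions(precision=4,suppress=True)
o=r.observe();R=o["orientation"]; print(o["ee_pos"],R.T@o["force"],o["finger_gap"]*91,o["finger_force"],R.T@(o["ee_pos"]-[.4637,-.0197,.3842]))
s=snap("wrist","w11")
# marks: bright blobs near the housing top, sizes and predicted mark positions
ex=np.array([.9936,-.1134,0]);ey=np.array([.1134,.9936,0]);T=np.array([.4635,-.0196,.185])
for k in(0,.022,.044): print(k,proj(s,T+k*ex+.02*ey),proj(s,T+k*ex-.02*ey))
for f in("w9","w10","w11"):
    q=load(f); g=cv2.cvtColor(q["frame"],cv2.COLOR_BGR2GRAY); x0,y0=np.min([proj(q,T-.02*ex+.035*ey),proj(q,T+.06*ex-.035*ey)],0).astype(int); x1,y1=np.max([proj(q,T-.02*ex+.035*ey),proj(q,T+.06*ex-.035*ey)],0).astype(int)
    n,l,st,c=cv2.connectedComponentsWithStats((g[y0:y1,x0:x1]>70).astype(np.uint8))
    for i in range(1,n):
        if st[i,4]>5: u,v=c[i]+[x0,y0]; P=onplane(q,u,v,.185)-T; print(f,st[i,2:],round(u,1),round(v,1),"slide,y:",P@ex,P@ey)
E
```

```text
[ 0.4844 -0.022   0.3841] [-0.3503 -7.8604 -3.9224] 11.71983920978289 30.000708997249603 [0.0001 0.0208 0.    ]
0 [250.0377 224.7172] [252.008  280.2984]
0.022 [284.3625 224.7158] [284.3404 280.3088]
0.044 [318.7026 224.7145] [316.6864 280.3193]
w9 [ 4 10 39] 331.5 200.4 slide,y: 0.043631125673383724 0.01787656857029822
w9 [ 3  8 19] 281.3 200.4 slide,y: -0.0005077830048748765 0.017828470769918944
w9 [ 3  8 16] 306.4 200.4 slide,y: 0.02157544389304062 0.017821082174075898
w9 [ 16  39 522] 280.9 228.2 slide,y: -0.0008535631034016467 -0.008134287069314539
w9 [ 2  8 14] 305.4 239.5 slide,y: 0.021554302487624282 -0.01907939616777749
w9 [ 4 10 37] 329.5 239.6 slide,y: 0.04356480889684895 -0.019189015190381343
w10 [ 3 12 32] 281.1 227.5 slide,y: -0.0007325061210632829 0.018101308019272563
w10 [ 4 13 37] 315.8 228.4 slide,y: 0.02159751577667524 0.01751139665342502
w10 [ 3 12 33] 350.0 227.3 slide,y: 0.04354447074212959 0.01819715175355365
w10 [ 21  54 977] 283.1 265.7 slide,y: 0.0004988977200958212 -0.009007391728189597
w11 [ 3 12 34] 249.1 227.5 slide,y: -0.0006928967248764741 0.018109868201817664
w11 [ 3 12 32] 283.1 227.5 slide,y: 0.021207572506451933 0.018109383054617748
w11 [ 4 13 39] 317.9 228.2 slide,y: 0.04356875557527256 0.017610399168273776
w11 [ 3  6 14] 300.9 231.8 slide,y: 0.032652266412644494 0.015174404303078638
w11 [ 21  54 971] 283.1 265.6 slide,y: 0.0211409687503142 -0.00896979093137537
```

The tab centroid (u=283.1) lines up with the half mark (u=283.1), and the spring force is 7.9 N against 8 N expected, so it is at half travel. Handing in.

```bash
python3 -c "
from h import *
print(r.job_done())"
```

```text
the job is handed in; nothing more can be done
None
```

The chamber stands flat on the stage ledge, released there before I touched the shutter; the gripper now holds the tab at the half-open mark (spring force 7.9 N, 8 N expected), and the job was handed in at about 18 s (no verdict was returned).

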